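# Set and start the instrument washer

## Robot

A 7-joint arm with a two-finger parallel gripper is mounted at the origin on the work surface. World frame = base frame: x ahead of the robot, y to its left, z up, the work surface at z = 0. Lengths are in m, angles in rad, forces in N, time in s.
With the tool pointing down it reaches from about 0.4 to 0.85 m from the base axis. Payload 6.9 kg.
Tool frame: the origin (TCP) lies midway between the tips of the shut fingers; the grasp point (between the pads) lies behind it (ctrl.pinch_z is the z of the grasp point in the tool frame, in m); z points along the fingers, y is the direction in which the jaws open and shut (so a half turn about z gives the same grasp; the last joint's range is limited). The gripper opens to 85 mm and grips with 20 to 120 N. Pads are 22 mm wide; open, the fingers measure 114 mm over their backs; the gripper's body (76 mm by 85 mm) begins 54 mm behind the grasp point. The pads swing forward as they close: fully open they stand 13 mm farther back than shut.
Start: joints at [1.339, 0.507, -0.238, 1.5, 0.126, 1.149, -0.155], TCP at [0.207, -0.59, 0.231] pointing down, gripper open.
Joint ranges: [-3.08, 3.08], [-0.24, 2.05], [-1.43, 1.35], [0, 2.5], [-1.52, 4.66], [0.17, 1.96], [-2.89, 2.89]. Speed limits (rad/s): [2.39, 2.39, 3.14, 3.14, 3.14, 3.14, 3.14].

## Interface

Orientations are given as a unit quaternion [w, x, y, z].
In Python, from station import ctrl, get_state, vision, ticket, models gives the robot as it stands. Calls block until the motion is done:
- ctrl.movep(position, orientation): joint-space move of the TCP to a pose.
- ctrl.movel(position, frame=None, max_speed=0.15): straight line of the TCP; frame=None keeps the orientation; max_speed is the mean speed in m/s.
- ctrl.set_joints(angles): joint-space move.
- ctrl.ungrasp() and ctrl.close_gripper(force=None): open the fingers fully, or close them until they stop; force is the grip in N (None keeps the last).
- ctrl.pause(seconds).
- ctrl.ik(position, orientation): joint angles nearest the present ones, or None.
- get_state(): the state.
- vision.grab_frame(name): name is "scene" or "top" or "wrist"; returns (picture, depth): 420x560x3 uint8, blue, green, red; 420x560 float32, m along the optical axis (not along the pixel's ray), 0 where there is no reading.
- vision.camera_info(name): a dict with "mtx" (3x3 intrinsics, pixels), "dist_coeffs" ([k1, k2, p1, p2, k3] as OpenCV has them; the pictures are not rectified), "R" (3x3) and "t" (3): a world point X has camera coordinates R X + t; the wrist camera has in their place "hand_eye" (4x4, takes a point from camera to tool coordinates, whose origin is the TCP and whose axes are the flange's). Camera axes: x right, y down, z forward; pixel columns grow to the right and rows downward; lengths in m; the calibration is good to about 2 mm. A picture is of the moment at which its call begins: read the wrist's pose just before it. camera_info takes no time and is no camera call.
A pose or a line that the arm cannot do raises ctrl.Unreachable and nothing moves.
- ticket.close_job(): hands the job in, once; it reports no verdict.
Trained networks look in the newest picture that a camera, given by its name, has taken for a name from the list of things; names that differ only in an ending like _2 or _b are one class to them, and where a whole thing is asked for, a point or a joint stands for the part that bears it (a point fixed in the world has none). Each returns a list of dicts, best first, with "p" (0 to 1); they miss things now and then, are a little off and sometimes report something else, mostly with a low value. They report only what shows in the picture. A call takes as long as a camera call.
- models.recognise(camera, target): "point" ([column, row] in pixels, amid what is visible of it).
- models.masks_of(camera, target): "mask" (420x560 bool, what is visible of it) and "point" ([column, row] in pixels, amid what is visible of it).
The state is a dict: "time": time; "qpos": joint angles; "qd": joint speeds; "tau": joint torques, N m; "tcp_pos": TCP position; "eef_rot": TCP orientation; "contact_force": force on the tool from outside, world axes, zero at the start; "wrist_torque": the same for the moment, N m; "width": finger opening in m.
Only numpy, scipy, OpenCV 4.12 (cv2) and the standard library are available. Lean on these libraries where they do the work, as an engineer would, in place of code of your own. Each camera call takes 0.05 s, during which the arm holds its last target.

## Task

Start the instrument washer on the programme marked by the tall steel peg at the edge of its dial (the other three programme positions have only small flat studs). With closed fingers or one fingertip, push the dial's protruding tab round from its side, without pinching it, until the tab points straight at the peg; only then push the round start button on the same deck fully down and let it come up again. Finish clear of everything, and leave the things standing around undisturbed.

Things in the scene. Friction and masses are not known exactly. Their poses are not given: they have to be found in the camera images.
- washer: The washer, a fixed steel box on the table: front deck 220 (x) x 360 (y) mm, 100 mm high; behind it the tank, 230 mm deep, lid top 23 mm above the deck, lid handle 45 mm above it. Origin on the table under the deck's centre; x away from the front edge (roughly away from the robot), y left, z up.
- dial_axis (a point): Point on the dial's vertical turning axis, on the deck, 100 mm above the table, 10 mm behind and 55 mm right of the deck's centre; axes as the washer's. The black dial is a disc 80 mm across, top 7 mm above the deck, with a hub 42 mm across, top 31 mm above the deck.
- dial (a joint): Dial angle, rad, growing counter-clockwise from above; at q the tab points along (-cos q, -sin q) in the washer's frame (0: to its front edge). Range -1.8 to 1.8, starts within 0.25 of 0; programme positions at -1.5, -0.75, 0.75, 1.5. No detents: it turns stiffly (0.12 N m, about 2.5 N at the tab) and stays where it is left.
- tab_tip (a point): Top of the outer end of the dial's tab, an upright radial fin 12 mm thick that reaches from the hub to 64 mm from the axis; its flat sides span 5 to 31 mm above the deck. Origin on the fin's centre line, 64 mm from the axis, 30 mm above the deck; axes turn with the dial, -x points outward along the tab.
- tab_aim (a point): Point in the air on the tab's line, 86 mm from the axis, 1 mm above the deck: it comes under the peg's top when the tab points straight at the peg. Axes as tab_tip.
- peg_top (a point): Centre of the top of the marking peg: a fixed steel peg 18 mm across and 20 mm tall, standing on the deck 86 mm from the dial's axis at one of the four programme positions. The other three positions have flat steel studs 9 mm across and 3 mm high, fixed too.
- start_top (a point): Centre of the top of the start button, a grey round spring button 32 mm across in a black housing on the deck, left of the dial. It is pressed straight down.
- start (a joint): Travel of the start button in m: 0 is up, 0.006 fully down (takes about 5 N); it springs back.
- can: Bystander: upright spray can, 56 mm across, 150 mm tall, loose on the table right of the washer; origin at the centre of its underside.
- gauze: Bystander: loose paper box 60 x 100 x 45 mm on the table left of the washer; origin at the centre of its underside.
- jar: Bystander: small loose specimen jar, 40 mm across, 45 mm tall, standing on the rear left of the washer's deck, behind the start button; origin at the centre of its underside.
- forceps: Bystander: loose steel forceps about 140 mm long lying flat on the table off the washer's front left corner; origin near the middle, on the table.

How it is judged:
On the way, in this order (a step that is already met when the one before it is completed fails the run):
1. the tab points at the peg and the dial is at rest, the button not pressed (horizontal distance between tab_aim and peg_top below 0.01 m and velocity of joint dial between -0.05 and 0.05 rad/s and value of joint start below 0.002 m), for 0.2 s.
2. the start button is pressed fully down with the tab at the peg (horizontal distance between tab_aim and peg_top below 0.01 m and value of joint start above 0.0045 m), for 0.05 s.
At the end, for the whole second after the job is handed in: The tab points at the peg to within 10 mm measured at the peg (about 6.5 degrees), the dial is at rest, the start button has been pressed at least 4.5 mm down and is up again (within 1.5 mm), and no bystander was moved more than 20 mm (horizontal distance between tab_aim and peg_top below 0.01 m and velocity of joint dial between -0.05 and 0.05 rad/s and value of joint start below 0.0015 m and linear speed of each of can, gauze, jar, forceps below 0.02 m/s); the robot touches nothing.
It fails at once if the start button is pressed while the tab does not point at the peg (value of joint start above 0.003 m and not (horizontal distance between tab_aim and peg_top below 0.01 m)).
It fails at once if the tab is pinched: both its flanks pressed by the fingers at once (contact force between the fingers and tab_left above 1 N and contact force between the fingers and tab_right above 1 N).
It fails at once if a bystander (can, gauze box, jar or forceps) is lifted or pushed away (distance of any of can, gauze, jar, forceps from where it was at the start of the episode above 0.02 m).
It also fails if it takes over 48 s, if anything falls off the work surface, if the arm or the gripper's body presses on something with over 40 N, if the wrist force passes 120 N, or if a joint passes its speed limit or range.

## Working session

There is one attempt and no reset: what is moved stays moved. The work goes in short steps, each a Python script; the robot and the scene stay as the last script left them, time stands still between calls to the robot, and variables do not carry over. Pictures are saved under pics/ and viewed, and the job is handed in when it is done.

```bash
ls; mkdir -p pics; python3 - <<'E'
from station import ctrl, get_state, vision, models
import cv2
s=get_state(); print(s, ctrl.pinch_z)
for n in ("scene","top"):
    im,d=vision.grab_frame(n); cv2.imwrite(f"pics/{n}0.png",im); c=vision.camera_info(n); print(n,c)
    import numpy as np; np.savez(f"{n}0.npz",im=im,d=d)
    for t in ("washer","dial","tab_tip","peg_top","start_top","can","gauze","jar","forceps"):
        r=models.recognise(n,t); print(t,[(x["point"],round(x["p"],2)) for x in r[:3]])
print(get_state()["time"])
E
```

```text
pics
{'time': 0.0, 'qpos': array([ 1.33949513,  0.50832075, -0.237523  ,  1.50114296,  0.12571417,
        1.1488973 , -0.15480794]), 'qd': array([-2.39594303e-03,  7.34055281e-04, -3.34868519e-04,  7.97938870e-04,
       -5.80617043e-04, -8.41761062e-05,  4.43370179e-05]), 'tau': array([ 4.16647572e-04, -6.20588279e+01, -2.18653813e+00, -2.49651861e+01,
        1.25386872e-02,  1.18599573e-02, -1.49754641e-05]), 'tcp_pos': array([ 0.2062971 , -0.58943493,  0.23043673]), 'eef_rot': array([-8.71591778e-04,  9.85852469e-01,  1.67613008e-01, -1.73426318e-04]), 'contact_force': array([0.95024304, 0.04700867, 0.20495293]), 'wrist_torque': array([-0.02720075, -0.02506043, -0.00645131]), 'width': 0.0854019851679934} -0.0187
scene {'mtx': array([[387.18971649,   0.        , 279.86501587],
       [  0.        , 387.18971649, 204.94201989],
       [  0.        ,   0.        ,   1.        ]]), 'dist_coeffs': array([-0.1080043,  0.       ,  0.       ,  0.       ,  0.       ]), 'R': array([[-0.04691434,  0.99862355, -0.0234533 ],
       [ 0.62698361,  0.01116088, -0.77895249],
       [-0.77761854
[... 462 characters left out ...]
, 278.38601512],
       [  0.        , 420.27514425, 201.47931229],
       [  0.        ,   0.        ,   1.        ]]), 'dist_coeffs': array([-0.09499843,  0.        ,  0.        ,  0.        ,  0.        ]), 'R': array([[ 0.01554454, -0.99974686, -0.01626586],
       [-0.99393733, -0.01367925, -0.1090938 ],
       [ 0.10884367,  0.01786306, -0.99389837]]), 't': array([-0.00618289,  0.46175247,  1.12179359])}
washer [([287.4, 114.9], 0.7)]
dial [([309.6, 152.5], 0.83)]
tab_tip [([308.4, 151.8], 0.79)]
peg_top [([273.5, 153.6], 0.56)]
start_top [([246.4, 162.5], 0.57)]
can [([440.4, 237.9], 0.9)]
gauze [([130.7, 210.4], 0.97)]
jar [([232.6, 122.7], 0.64)]
forceps [([159.1, 265.0], 0.66)]
1.0
```

View pics/scene0.png

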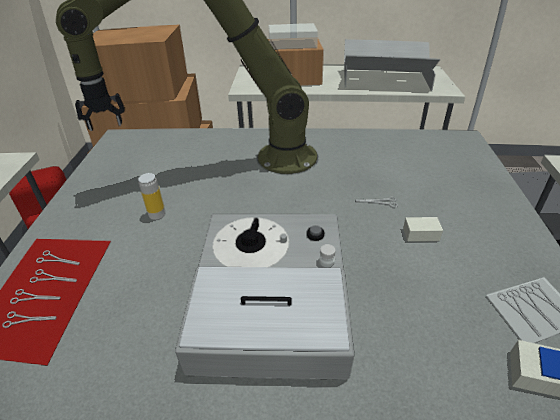

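View pics/top0.png

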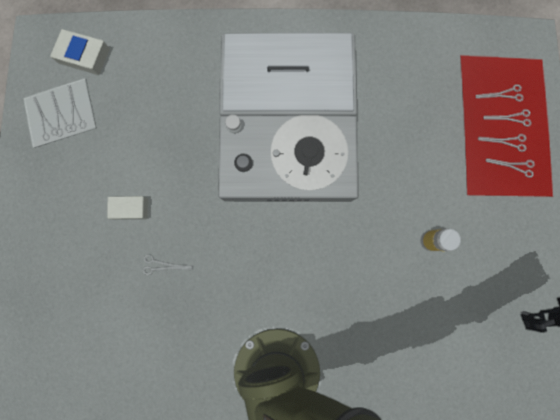

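```bash
python3 -c "
import cv2,numpy as np
im=np.load('top0.npz')['im'];cv2.imwrite('pics/topz.png',cv2.resize(im[90:210,210:370],(800,600),interpolation=2))
im=np.load('scene0.npz')['im'];cv2.imwrite('pics/scz.png',cv2.resize(im[180:300,200:360],(800,600),interpolation=2))"
```

```text
(no output)
```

View pics/topz.png

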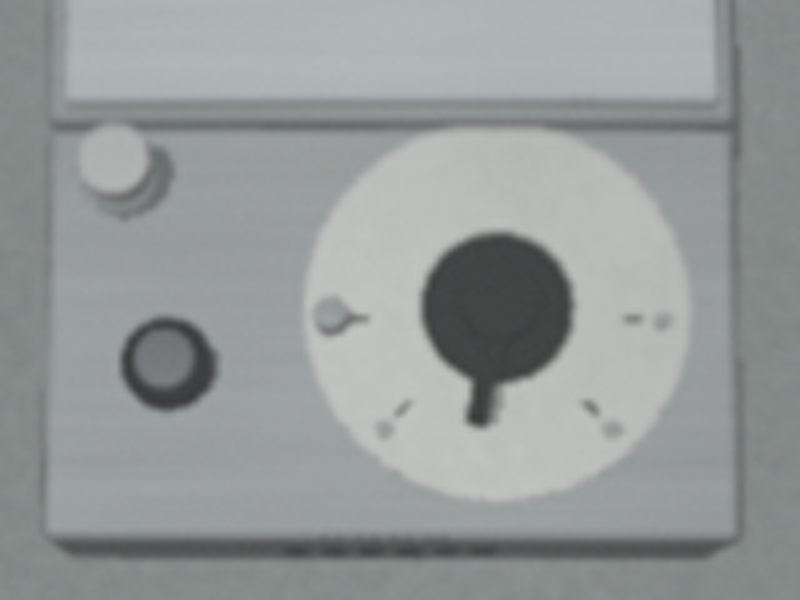

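View pics/scz.png

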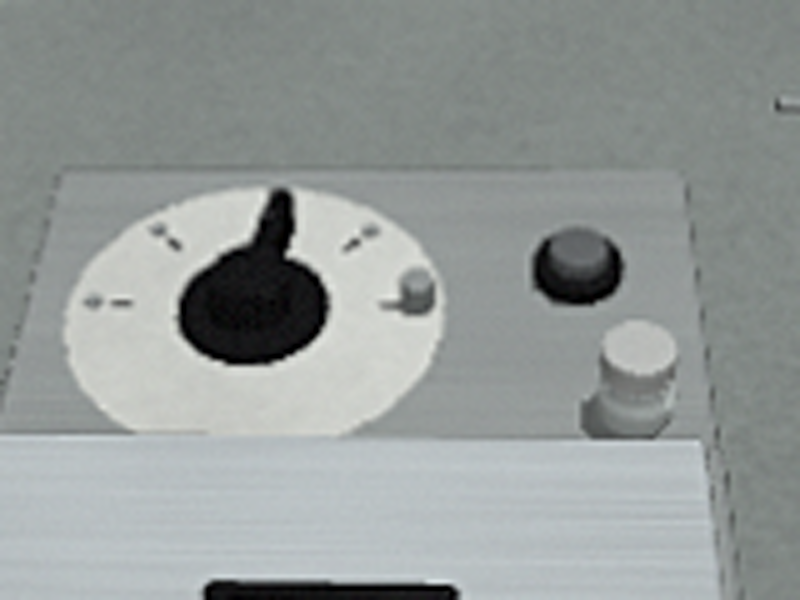

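Both views show the peg standing on the left of the dial (top view about pixel 276,153, scene about 283,238), so the programme is q = -1.5. The tab points to the front (top 306,172), and the other three positions have flat studs. Next I'll fit the washer pose from several features in both views.

```bash
cat > h.py <<'E'
import numpy as np, cv2
from scipy.optimize import least_squares
def proj(c,X):
    rv=cv2.Rodrigues(c["R"])[0]
    return cv2.projectPoints(np.asarray(X,float).reshape(-1,3),rv,c["t"],c["mtx"],c["dist_coeffs"])[0].reshape(-1,2)
def ray(c,px,z):
    u=cv2.undistortPoints(np.array(px,float).reshape(-1,1,2),c["mtx"],c["dist_coeffs"]).reshape(-1,2)
    d=np.c_[u,np.ones(len(u))]@c["R"]; o=-c["R"].T@c["t"]
    return o+d*((z-o[2])/d[:,2])[:,None]
def W2w(p,X):
    X=np.atleast_2d(np.asarray(X,float)); c,s=np.cos(p[2]),np.sin(p[2])
    return np.c_[p[0]+c*X[:,0]-s*X[:,1],p[1]+s*X[:,0]+c*X[:,1],X[:,2]]
E
python3 - <<'E'
from station import vision
from h import *
ct,cs=vision.camera_info("top"),vision.camera_info("scene")
A=np.array([.01,-.055])
def pos(q,z,r=.086): return [A[0]-r*np.cos(q),A[1]-r*np.sin(q),z]
F=[[-.11,.18,.1],[-.11,-.18,.1],pos(-.75,.103),pos(.75,.103),pos(1.5,.103),pos(-1.5,.120)]
zt=np.array([[46,537],[740,537],[384,429],[613,429],[663,321],[329,313]])
zs=np.array([[684,171],[61,171],[371,230],[158,230],[93,301],[418,275]])
pt=(zt+.5)/5-.5+[210,90]; ps=(zs+.5)/5-.5+[200,180]
for use in("t","s","ts"):
    def f(p):
        w=W2w(p,F);r=[]
        if "t" in use: r.append(proj(ct,w)-pt)
        if "s" in use: r.append(proj(cs,w)-ps)
        return np.concatenate(r).ravel()
    o=least_squares(f,[.55,0,0]);print(use,o.x,np.round(f(o.x).reshape(-1,2),1).tolist())
p=o.x;np.save("wp.npy",p)
Z=lambda a,off:(np.array(a)+.5)/5-.5+off
w=lambda X:((X-np.array([p[0],p[1],0]))@np.array([[np.cos(p[2]),-np.sin(p[2]),0],[np.sin(p[2]),np.cos(p[2]),0],[0,0,1]]))
print("axis world",W2w(p,[[.01,-.055,.1]]))
for z in(.11,.12):
  print("btn",z,w(ray(ct,Z([[164,358]],[210,90]),z)),w(ray(cs,Z([[579,247]],[200,180]),z)))
print("tabtip",ray(ct,Z([[480,425]],[210,90]),.13),w(ray(ct,Z([[480,425]],[210,90]),.13)),w(ray(cs,Z([[283,190]],[200,180]),.13)))
print("jar",w(ray(ct,Z([[115,160]],[210,90]),.145)),w(ray(cs,Z([[638,348]],[200,180]),.145)))
print("can",ray(ct,[[450,240]],.15))
d=np.load("top0.npz")["d"];print(d[150:170:2,236:254:2])
E
```

```text
t [ 0.57424749 -0.02319577  0.01348786] [[-1.2, 0.5], [0.7, 0.5], [0.0, -0.2], [-0.0, -0.2], [0.2, -0.3], [0.3, -0.2]]
s [ 0.57657276 -0.02103333  0.0166425 ] [[0.6, -0.7], [-0.9, -0.9], [0.1, 0.1], [0.0, -0.1], [0.1, 0.1], [0.1, 0.9]]
ts [ 0.57488331 -0.02230337  0.01420891] [[-1.5, 0.3], [0.4, 0.2], [-0.3, -0.5], [-0.3, -0.5], [-0.1, -0.6], [-0.0, -0.5], [0.2, -1.0], [-1.1, -1.3], [-0.3, -0.3], [-0.3, -0.5], [-0.3, -0.4], [-0.4, 0.5]]
axis world [[ 0.58566376 -0.07715574  0.1       ]]
btn 0.11 [[-0.01825267  0.11540444  0.11      ]] [[-0.03090072  0.11655733  0.11      ]]
btn 0.12 [[-0.02033397  0.11436557  0.12      ]] [[-0.01994104  0.11579294  0.12      ]]
tabtip [[ 0.51871563 -0.06815482  0.13      ]] [[-0.05681348 -0.04504877  0.13      ]] [[-0.05336743 -0.04218051  0.13      ]]
jar [[0.07591833 0.1377732  0.145     ]] [[0.07883526 0.1393631  0.145     ]]
can [[ 0.35965251 -0.42043836  0.15      ]]
[[1.0876399 1.0905236 1.0914328 1.0911651 1.0895262 1.0873144 1.0864443
  1.0853633 1.0870975]
 [1.0878782 1.0902308 1.0886889 1.0892267 1.0875818 1.0873892 1.090985
  1.0896488 1.0880147]
 [1.0871484 1.088796  1.0763661 1.078633  1.072796  1.0746646 1.0869353
  1.090635  1.0872452]
 [1.0757992 1.0751433 1.0670068 1.0648019 1.0644609 1.0771035 1.0710151
  1.0879943 1.0868617]
 [1.0745975 1.0635729 1.0633669 1.0642952 1.0623916 1.0652753 1.0727986
  1.0740054 1.0865581]
 [1.0738041 1.0641297 1.0663759 1.063425  1.0652906 1.064109  1.0637705
  1.072691  1.0882275]
 [1.0716292 0.        1.0675317 1.0629717 1.0659493 1.0628695 1.0644612
  1.0720128 1.0742043]
 [1.072688  1.065423  1.064098  1.0608811 1.0624689 1.0656083 1.0675048
  1.068666  1.0805093]
 [1.0733135 1.0716166 1.0616032 1.063419  1.0629754 1.0677319 1.0715269
  1.0716435 1.0844269]
 [1.0706714 1.0701602 1.0695863 1.0701305 1.0728502 1.0725414 1.06929
  1.0739907 1.0832806]]
```

```bash
cat >> h.py <<'E'
p=np.load("wp.npy")
AX=np.array([.01,-.055])
def quat(psi): return np.array([0,np.cos(psi/2),np.sin(psi/2),0])
def tabpose(q,off,R=.047,z=.114):
    t=np.array([-np.cos(q),-np.sin(q)]); m=np.array([-np.sin(q),np.cos(q)])
    c=AX+R*t-off*m
    return W2w(p,[[c[0],c[1],z]])[0], quat(np.arctan2(m[1],m[0])+p[2])
E
python3 - <<'E'
from station import ctrl,get_state,vision
from h import *
for q in(-.175,-.8,-1.5):
    P,Q=tabpose(q,.035 if q==-.175 else .017); print(q,P,Q,ctrl.ik(P,Q))
ctrl.close_gripper()
P,Q=tabpose(-.175,.035,z=.22)
ctrl.movep(P,Q)
s=get_state();print(s["time"],s["tcp_pos"],s["eef_rot"],P,Q,s["contact_force"],s["width"])
for n in("wrist","scene"):
    im,d=vision.grab_frame(n);cv2.imwrite(f"pics/{n}1.png",im)
E
```

```text
-0.175 [ 0.53366655 -0.10417961  0.114     ] [0.         0.76160985 0.64803583 0.        ] [ 0.57026695  0.56943315 -0.64988443  1.86956574  0.44816167  0.85246022
 -0.46636054]
-0.8 [ 0.54041727 -0.05592475  0.114     ] [0.         0.9239547  0.38250192 0.        ] [ 0.39803342  0.54269213 -0.51545521  1.87172319  0.35598383  0.81897957
 -1.08813606]
-1.5 [ 0.56473471 -0.03176879  0.114     ] [0.         0.9990969  0.04248982 0.        ] [ 0.24790178  0.55016132 -0.36108003  1.81470886  0.25482147  0.8223533
 -1.7247629 ]
3.8667 [ 0.53349744 -0.10575126  0.21980773] [ 8.71292688e-05  7.62476557e-01  6.47015749e-01 -3.36242622e-04] [ 0.53366655 -0.10417961  0.22      ] [0.         0.76160985 0.64803583 0.        ] [-0.3510616  -0.4524517   0.50011084] 0.00027001018396581827
```

```bash
python3 -c "
import cv2,numpy as np
a=cv2.imread('pics/wrist1.png');b=cv2.imread('pics/scene1.png')[130:270,200:387]
cv2.imwrite('pics/both1.png',np.hstack([cv2.resize(a,(400,300)),cv2.resize(b,(400,300),interpolation=2)]))"
```

```text
(no output)
```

View pics/both1.png

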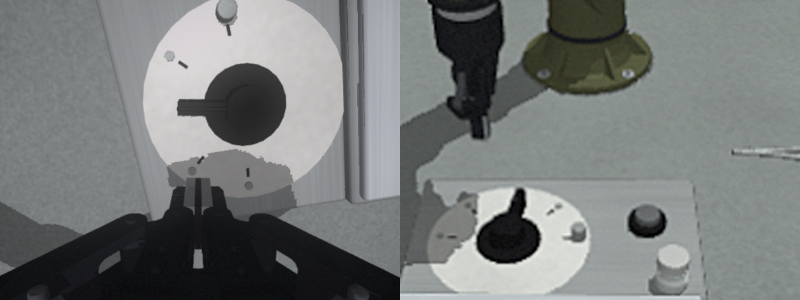

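The wrist view shows the dial clearly: tab left of the hub, peg at the top (about 318,14 at full size), and closed fingers at the bottom. I'll check the pose with this camera.

```bash
cat >> h.py <<'E'
def wristcam(info,s):
    from scipy.spatial.transform import Rotation as Rn
    T=np.eye(4); w,x,y,z=s["eef_rot"]; T[:3,:3]=Rn.from_quat([x,y,z,w]).as_matrix(); T[:3,3]=s["tcp_pos"]
    C=np.linalg.inv(T@info["hand_eye"])
    return dict(R=C[:3,:3],t=C[:3,3],mtx=info["mtx"],dist_coeffs=info["dist_coeffs"])
def w2W(p,X):
    c,s=np.cos(p[2]),np.sin(p[2]); return (X-np.array([p[0],p[1],0]))@np.array([[c,-s,0],[s,c,0],[0,0,1]])
def overlay(im,c,p,q):
    pos=lambda q,z,r=.086:[AX[0]-r*np.cos(q),AX[1]-r*np.sin(q),z]
    pts=[pos(-1.5,.12),pos(-.75,.103),pos(.75,.103),pos(1.5,.103),[AX[0],AX[1],.131],pos(q,.131,.064)]+[[AX[0]+.021*np.cos(a),AX[1]+.021*np.sin(a),.131] for a in np.arange(0,6.28,.5)]+[[AX[0]+.04*np.cos(a),AX[1]+.04*np.sin(a),.107] for a in np.arange(0,6.28,.3)]
    for u in proj(c,W2w(p,pts)): cv2.circle(im,tuple(int(round(v)) for v in u),2,(0,0,255),-1)
    return im
E
python3 - <<'E'
from station import get_state,vision
from h import *
c=wristcam(vision.camera_info("wrist"),get_state())
im=cv2.imread("pics/wrist1.png"); cv2.imwrite("pics/ov1.png",overlay(im.copy(),c,p,-.175))
print(proj(c,W2w(p,[[.01,-.055,.131]])))
E
```

```text
[[350.44286299 155.79711934]]
```

View pics/ov1.png

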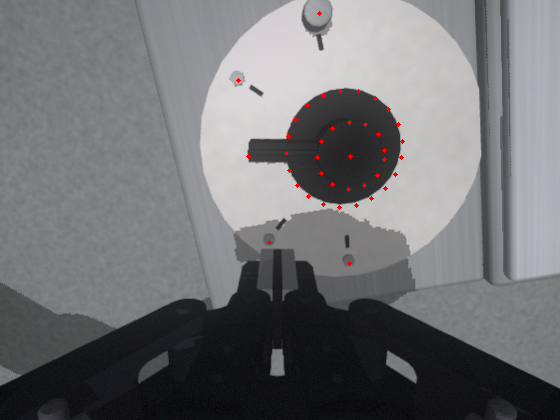

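The overlay matches to about 1–2 mm, and the tab is at about q = -0.21. I'll lower the fingers beside the tab's right flank and sweep it to about -1.3.

```bash
python3 - <<'E'
from station import ctrl,get_state,vision
from h import *
def go(q,off,v=.08,z=.114):
    P,Q=tabpose(q,off,z=z); ctrl.movel(P,Q,max_speed=v)
    s=get_state(); print(round(q,2),round(s["time"],2),np.round(s["tcp_pos"]-P,4),np.round(s["contact_force"],1),s["wrist_torque"].round(2))
    return s
go(-.2,.035,.12)
go(-.2,.020,.05)
for q in np.linspace(-.3,-1.3,11):
    s=go(q,.017,.06)
    if np.linalg.norm(s["contact_force"])>15: break
s=get_state()
im,d=vision.grab_frame("wrist"); cv2.imwrite("pics/wrist2.png",overlay(im.copy(),wristcam(vision.camera_info("wrist"),s),p,-1.3))
im,d=vision.grab_frame("scene"); cv2.imwrite("pics/scene2.png",cv2.resize(im[130:270,200:387],(748,560),interpolation=2))
E
```

```text
-0.2 5.0 [0.0005 0.0001 0.0006] [ 0.3 -0.3  0.5] [-0.01 -0.03  0.  ]
-0.2 5.45 [0.0002 0.0005 0.0002] [ 0.4 -0.2 -0.4] [ 0.03  0.02 -0.07]
-0.3 5.73 [-0.     -0.0001  0.    ] [ 0.4 -0.3  0.5] [-0.03  0.    0.04]
-0.4 5.98 [-0.     -0.0002  0.    ] [-1.  -0.4 -0.3] [-0.1   0.09 -0.05]
-0.5 6.23 [-0.0001 -0.0001 -0.    ] [-1.1 -0.9  0.2] [-0.17  0.13  0.01]
-0.6 6.48 [-0.0001  0.     -0.    ] [-0.3 -1.  -0.9] [-0.14  0.09 -0.04]
-0.7 6.73 [-0.      0.0001 -0.0001] [-0.1 -0.4 -0.9] [-0.13  0.16 -0.02]
-0.8 6.98 [-0.      0.0001 -0.    ] [-1.  -0.3 -0.4] [-0.13  0.14 -0.04]
-0.9 7.23 [-0.      0.0001 -0.0001] [-0.9 -1.  -1.6] [-0.18  0.23  0.02]
-1.0 7.48 [-0.      0.0001 -0.0001] [-1.3 -0.1 -1.1] [-0.15  0.31 -0.01]
-1.1 7.73 [-0.0001  0.     -0.0001] [-0.9 -0.4 -1.3] [-0.16  0.29  0.05]
-1.2 7.98 [-0.      0.0001 -0.0001] [-1.1 -0.3 -0.6] [-0.12  0.32  0.01]
-1.3 8.23 [-0.      0.0001 -0.    ] [-1.5 -1.3 -1.8] [-0.06  0.4  -0.01]
```

View pics/wrist2.png

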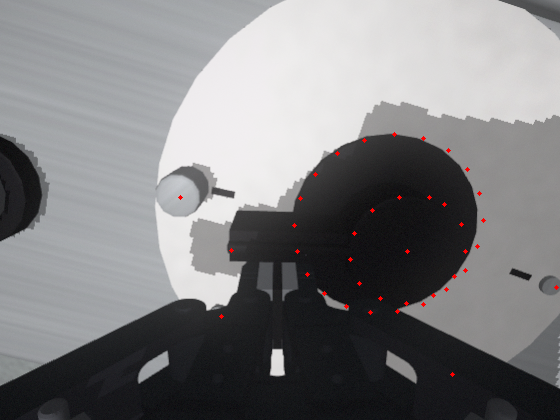

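View pics/scene2.png

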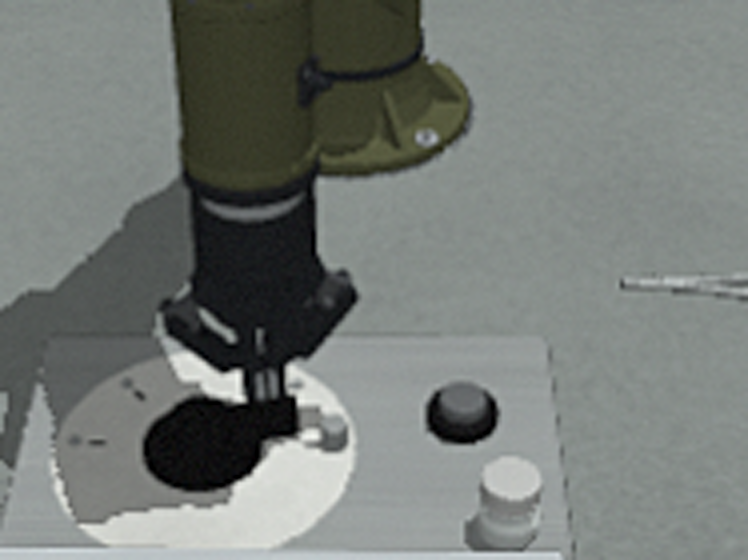

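The tab followed the fingers to about -1.33, and the peg is just outboard of it (wrist pixel 180,195). I'll finish the push, back off and look.

```bash
python3 - <<'E'
from station import ctrl,get_state,vision
from h import *
def go(q,off,v=.08,z=.114):
    P,Q=tabpose(q,off,z=z); ctrl.movel(P,Q,max_speed=v)
    s=get_state(); print(round(q,2),round(s["time"],2),np.round(s["tcp_pos"]-P,4),np.round(s["contact_force"],1))
    return s
for q in (-1.39,-1.48): go(q,.017,.05)
ctrl.pause(.2)
go(-1.48,.035,.08); go(-1.48,.06,.12,.22); 
s=get_state()
im,d=vision.grab_frame("wrist"); cv2.imwrite("pics/wrist3r.png",im); cv2.imwrite("pics/wrist3.png",overlay(im.copy(),wristcam(vision.camera_info("wrist"),s),p,-1.5))
im,d=vision.grab_frame("top"); cv2.imwrite("pics/top3.png",cv2.resize(im[90:210,210:370],(800,600),interpolation=2))
E
```

```text
-1.39 8.58 [-0. -0. -0.] [-1.1 -0.5 -1.1]
-1.48 8.83 [ 0.0001  0.0001 -0.    ] [-1.4 -0.2 -1.5]
-1.48 9.41 [ 0.0006 -0.0001  0.0005] [-0.6  0.   0.1]
-1.48 10.47 [-0.0003 -0.     -0.0007] [-0.4  0.1 -0.1]
```

View pics/wrist3.png

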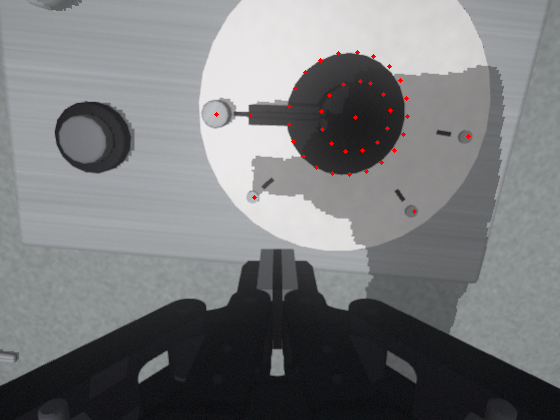

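View pics/top3.png

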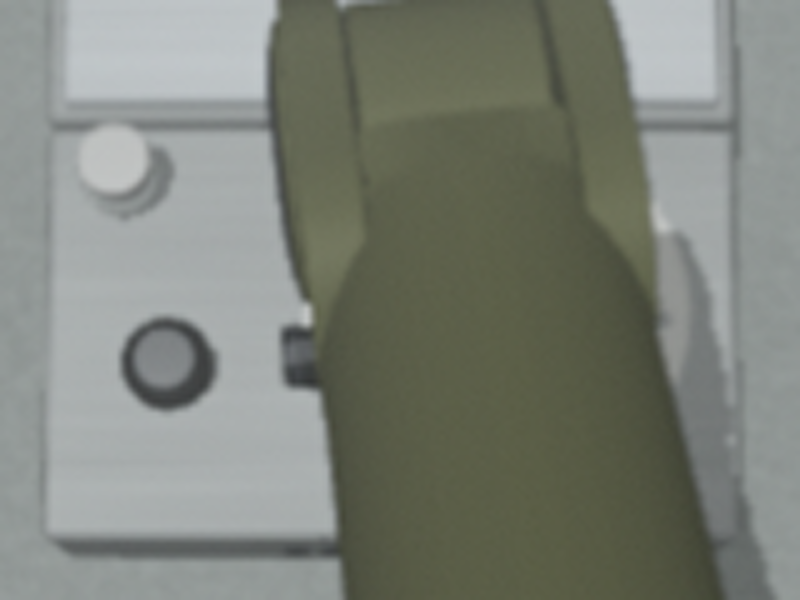

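In the wrist view the tab (end at about 250,115) lines up with the tick mark and the peg (216,114), close to -1.5. Next I'll measure the button at about (83,138) and press it.

```bash
python3 - <<'E'
from station import ctrl,get_state,vision,models
from h import *
s=get_state();c=wristcam(vision.camera_info("wrist"),s)
im,d=vision.grab_frame("wrist"); print([(r["point"],r["p"]) for r in models.recognise("wrist","start_top")])
for z in(.12,.124): B=ray(c,[[83,139]],z);print(z,B,w2W(p,B))
f=lambda a:np.median(a[a>0]); print("depths btn/deck",f(d[132:146,76:92]),f(d[210:225,60:120]))
# depth map -> heights
def height(u,v,z): 
    x=cv2.undistortPoints(np.array([[[u,v]]],float),c["mtx"],c["dist_coeffs"])[0,0]
    return (c["R"].T@(np.array([x[0],x[1],1])*z-c["t"]))
print(height(83,139,f(d[132:146,76:92])),height(90,217,f(d[210:225,60:120])))
g=cv2.cvtColor(im,cv2.COLOR_BGR2GRAY); print(g[98:132:2,255]); print(g[98:132:2,270])
E
```

```text
[([88.4, 138.4], 0.79)]
0.12 [[0.55330209 0.09334035 0.12      ]] [[-0.01993592  0.11593869  0.12      ]]
0.124 [[0.55389978 0.09130559 0.124     ]] [[-0.0193672   0.11389564  0.124     ]]
depths btn/deck 0.23676893 0.2741535
[0.55351433 0.09261783 0.12142036] [0.49280434 0.10074872 0.09923729]
[231 232 232 112  79  79  79  73  76  74  72  79  79 115 232 233 232]
[232 232 157 136  75  77  73  67  77  72  69  76  75  89 232 232 232]
```

```bash
python3 - <<'E'
from station import ctrl,get_state,vision,models
from h import *
B=np.array([.5536,.0925]); P,Q=tabpose(-1.48,.06)
ctrl.movel([B[0],B[1],.22],Q,max_speed=.15)
s=get_state();f0=s["contact_force"]; print(s["time"],s["tcp_pos"],f0)
ctrl.movel([B[0],B[1],.127],Q,max_speed=.1)
z=.127;ft=None
while z>.111:
    z-=.001; ctrl.movel([B[0],B[1],z],max_speed=.02)
    s=get_state(); f=s["contact_force"]; print(round(z,4),s["tcp_pos"].round(4),f.round(1),round(s["time"],2))
    if f[2]>11 or np.hypot(*f[:2])>12: break
ctrl.pause(.2)
s=get_state();print(s["tcp_pos"],s["contact_force"])
im,_=vision.grab_frame("scene"); cv2.imwrite("pics/scene4.png",cv2.resize(im[130:270,200:387],(748,560),interpolation=2))
im,_=vision.grab_frame("wrist"); cv2.imwrite("pics/wrist4.png",im)
E
```

```text
11.7083 [0.55348873 0.09128244 0.21990867] [-0.68337999  0.47514388 -0.44952695]
0.126 [0.5538 0.0925 0.1264] [ 0.9  0.5 -0.4] 13.04
0.125 [0.5536 0.0925 0.125 ] [0.8 0.1 0.4] 13.29
0.124 [0.5536 0.0925 0.1239] [ 0.2  0.1 -0.6] 13.54
0.123 [0.5536 0.0925 0.1229] [-0.4  0.6  0.2] 13.79
0.122 [0.5537 0.0926 0.1221] [-0.5  0.   1.8] 14.04
0.121 [0.5537 0.0925 0.1211] [0.1 0.1 2.9] 14.29
0.12 [0.5537 0.0925 0.1201] [-0.2 -0.1  1.8] 14.54
0.119 [0.5537 0.0925 0.119 ] [-0.3  0.3  2.8] 14.79
0.118 [0.5537 0.0926 0.1181] [ 0.3 -0.2  3.2] 15.04
0.117 [0.5537 0.0925 0.1171] [0.6 0.8 4.7] 15.29
0.116 [0.5537 0.0925 0.1161] [0.7 0.4 3.9] 15.54
0.115 [0.5537 0.0926 0.116 ] [-2.1 -0.9 13.7] 15.79
[0.55374375 0.09259509 0.11597778] [-2.94702006 -0.52528583 13.00431546]
```

View pics/scene4.png

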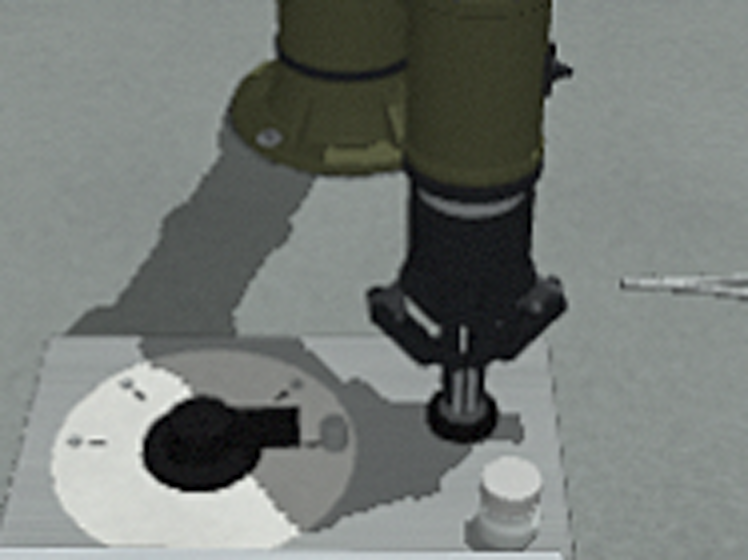

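The force rose to about 13 N at 6 mm travel, so the button is at its stop. The tab still points at the peg in the scene view (around 300,430). I'll release and clear the arm.

```bash
python3 - <<'E'
from station import ctrl,get_state,vision,models
from h import *
ctrl.movel([.5536,.0925,.15],max_speed=.06)
ctrl.movel([.5536,.0925,.28],max_speed=.15)
P,Q=tabpose(-1.48,.06)
ctrl.movep([.45,-.22,.30],Q)
s=get_state();print(s["time"],s["tcp_pos"],s["contact_force"])
for n in("top","scene"):
    im,d=vision.grab_frame(n);c=vision.camera_info(n); cv2.imwrite(f"pics/{n}5.png",im); np.savez(n+"5.npz",im=im,d=d)
    for t in("can","gauze","jar","forceps"):
        print(n,t,[(r["point"],round(r["p"],2)) for r in models.recognise(n,t)[:2]])
a=cv2.imread("pics/top5.png")[90:210,210:370]; b=cv2.imread("pics/scene5.png")[180:300,200:360]
cv2.imwrite("pics/fin.png",np.hstack([cv2.resize(x,(400,300),interpolation=2) for x in(a,b)]))
E
```

```text
19.0917 [ 0.4507537  -0.21863816  0.29984273] [ 0.2615447  -0.33604358 -0.36477277]
top can [([273.1, 153.7], 0.52)]
top gauze [([128.0, 208.3], 0.91)]
top jar [([233.4, 121.3], 0.52)]
top forceps [([166.2, 265.3], 0.85)]
scene can [([153.6, 198.5], 0.67)]
scene gauze [([423.5, 224.0], 0.75)]
scene jar [([327.8, 257.3], 0.72)]
scene forceps [([380.3, 196.5], 0.62)]
```

View pics/fin.png

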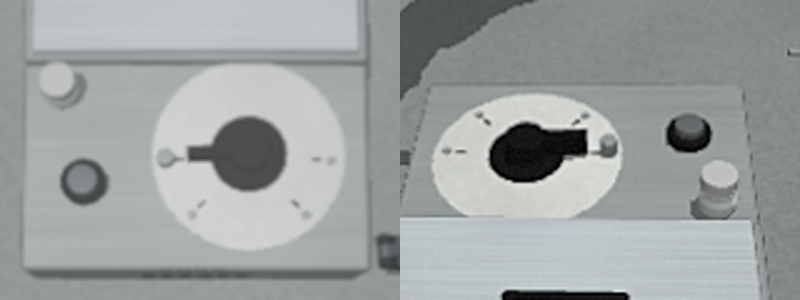

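View pics/scene5.png

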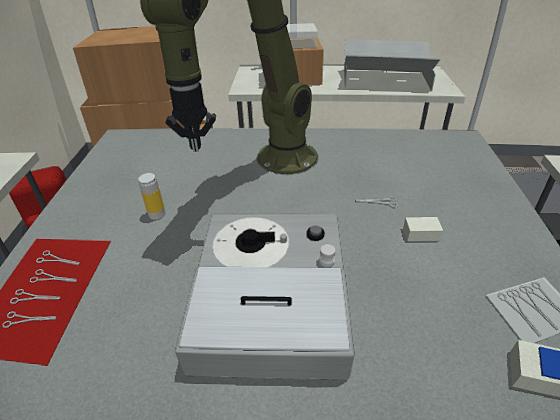

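The tab points left at the peg, the button is up, and the bystanders look where they were. I'll check the tab angle numerically before handing in.

```bash
python3 - <<'E'
from station import vision
from h import *
for n,r0,r1,c0,c1 in(("top",135,170,275,330),("scene",225,255,230,290)):
    im=np.load(n+"5.npz")["im"];c=vision.camera_info(n)
    g=cv2.cvtColor(im,cv2.COLOR_BGR2GRAY)
    print(n)
    for q in(-1.4,-1.5,-1.6):
        print(q,proj(c,W2w(p,[[AX[0]-r*np.cos(q),AX[1]-r*np.sin(q),.131] for r in(.055,)])).round(1))
    if n=="top": print(g[142:162,286:291])
    else: print(g[226:250,268:274])
    b=np.load(n+"0.npz")["im"]; df=cv2.absdiff(b,im).max(2)>40
    print("changed px near bystanders",[int(df[y-12:y+12,x-14:x+14].sum()) for x,y in({"top":[(128,208),(233,122),(166,265),(447,239)],"scene":[(423,229),(327,256),(376,202),(152,198)]}[n])])
E
```

```text
top
-1.4 [[287.8 152. ]]
-1.5 [[287.6 149.9]]
-1.6 [[287.5 147.7]]
[[208 208 208 209 208]
 [208 208 208 208 208]
 [208 208 208 209 208]
 [209 209 209 208 208]
 [210 210 209 209 209]
 [202 201 201 200 196]
 [147 143 141 139 137]
 [ 87  83  81  83  79]
 [ 79  79  78  78  77]
 [ 77  77  78  77  78]
 [ 72  72  74  74  72]
 [ 71  71  71  73  73]
 [126 130 130 132 134]
 [194 198 199 199 199]
 [208 209 209 209 210]
 [209 208 208 209 209]
 [208 207 208 208 208]
 [208 208 207 209 209]
 [208 208 208 209 209]
 [209 208 209 209 208]]
changed px near bystanders [0, 0, 0, 509]
scene
-1.4 [[270.5 231. ]]
-1.5 [[270.6 232.5]]
-1.6 [[270.6 234. ]]
[[210 214 220 223 162 118]
 [213 222 187 181 184 163]
 [222 189  97  94 191 212]
 [184 121 140 172 205 218]
 [205 188 224 236 230 226]
 [165 166 168 165 157 149]
 [ 31  32  33  33  13   0]
 [ 12  20  17  15  14   0]
 [ 15  22  21  17  13   5]
 [ 12  16  14   9  13   5]
 [ 15  13  17   8   8   0]
 [ 21  12  11   8  21   2]
 [ 11  10   9  10  16   6]
 [ 12  20  21  11   6   4]
 [ 10   4  13   4  10   1]
 [ 25  23  20  22  43  44]
 [111 108 103 102 103  99]
 [123 178 202 199 197 191]
 [188 213 225 224 225 219]
 [218 215 214 214 214 218]
 [216 214 213 215 214 213]
 [214 214 213 213 214 214]
 [212 214 214 215 215 212]
 [215 214 214 214 213 214]]
changed px near bystanders [0, 0, 0, 16]
```

```bash
python3 - <<'E'
from station import ticket,get_state
ticket.close_job(); print(get_state()["time"])
E
```

```text
the job is handed in; nothing more can be done
the job is handed in; nothing more can be done
```

The washer is set to the peg's programme and started, and the job is handed in; no verdict came back.

- **Dial:** The tall peg stood at the left position (q = -1.5). I pushed the tab's right flank round with closed fingers. The wrist view before pressing and the top view at the end put the tab at about -1.48, inside the ±6.5° tolerance.
- **Start button:** I pressed it down about 6 mm until it hit its stop, where the force jumped from about 4 N to 13 N, then released it. It looked up again in the last pictures, which was judged by eye only.
- **Arm:** It finished in free air at a height of 0.30 m, with no contact force, about 19 s into the 48 s allowed.
- **Bystanders:** The gauze box, jar and forceps showed no change between the first and last pictures in either view.
- **Checks that disagreed:** The last top view did not confirm the can. Its area there had changed, most likely because the arm was in front of it, and the network mistook the peg for the can. The scene view showed the can in its place, with 16 pixels changed around it, probably from the arm's shadow.

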